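# Charge the glaze mill's dosing tube from a hand scoop

### The job

Charge the dosing tube: pick up the loaded hand scoop by its handle, lay the front edge of its blade over the hopper's low front rim, feeling for the rim because the hopper is clamped at a different height each time, and press it down lightly before any ball rolls. Then tip the scoop, keeping the blade pressed on the rim, until all three grinding balls have run down into the clear tube. Set the empty scoop back flat on the bench, clear of the stand, and let go, without ramming the hopper or disturbing the mould, the pail or the flask.

Things in the scene. Friction and masses are not known exactly. Their poses are not given: they have to be found in the camera images.
- scoop_grip (a point): Where to pinch the scoop: centre of its wooden handle's section, 36 mm above the bench when it stands. The handle is a level bar along x, 20 mm wide (y), 28 mm tall (z), from 27 mm ahead of this point to 88 mm behind it, with a 34 mm wide foot below its rear end (78 to 86 mm behind). x points forward to the blade's edge, z up. Scoop: about 250 g, centre of mass close to this point.
- scoop_lip (a point): Middle of the blade's front edge, on its underside; 107.6 mm ahead of and 26.8 mm below scoop_grip; same axes. Flat aluminium blade, 84 mm wide, 78 mm long, 3 mm thick, rising 6 degrees from back to edge, so balls stay at the back while the scoop is level. Side walls 18 mm high end 12 mm short of the edge; back wall 26 mm; front open. Below it only a heel in the rearmost 15 mm.
- ball1_center (a point): Centre of one of the three identical white ceramic grinding balls, 18 mm in diameter, 18 g or so, lying loose in a row against the back wall of the scoop's blade.
- ball2_center (a point): Centre of one of the three identical white ceramic grinding balls, 18 mm in diameter, 18 g or so, lying loose in a row against the back wall of the scoop's blade.
- ball3_center (a point): Centre of one of the three identical white ceramic grinding balls, 18 mm in diameter, 18 g or so, lying loose in a row against the back wall of the scoop's blade.
- charger: Charging stand fixed to the bench. Origin: on the bench on the axis of the dosing tube; x points from the hopper's low front rim to its back, z up. Base plate 10 mm thick, x -70 to +130, y -75 to +75 mm. Steel post 26 mm square, 225 mm tall, at x = +108 mm. The hopper is clamped to the post at an unknown height; a dark bracket carries it.
- tube_floor (a point): Middle of the inner floor of the clear plastic dosing tube, on the charger's z axis, 10 mm above the bench. The tube is square, 48 mm inside, 54 mm outside, its top 82 mm above the bench. The hopper's 42 mm square spout enters it from above.
- rim_low (a point): Middle of the hopper's straight front rim if clamped lowest: 145 mm above the bench, charger x = -67.5 mm (wall x -70 to -65), same axes as charger. The real rim is 0 to 25 mm HIGHER, different each time and not given. The hopper stands on rubber buffers: it gives straight down about 0.7 mm per newton, at most 15 mm, and springs back.
- hopper_axis (a point): A point on the tube's axis 145 mm above the bench, same axes as charger. About it stands the open square aluminium hopper, 140 mm outside, walls 5 mm. Its back and side walls (inner faces 65 mm from the axis) rise 40 mm above the front rim, the sides from x = -40 mm on. From 12 mm below the rim its inside slopes down at 45 degrees to the spout.
- mould: Bystander: plaster mould block, 110 by 90 mm and 35 mm tall, with a cone 35 mm high on it; origin at the centre of its underside.
- pail: Bystander: blue plastic pail, about 110 mm wide (150 over its two lugs) and 95 mm tall; origin at the centre of its underside.
- flask: Bystander: white plastic bottle, 60 mm wide and 150 mm tall; origin at the centre of its underside.
Things that resemble listed ones, but are neither listed nor needed, are in the scene too. What is shaped like the part that bears scoop_grip but blue is not meant.

How it is judged:
By the outcome, as a careful person would: the job done as asked, in the order asked, and still so for the second after the job is handed in, with the robot touching nothing.
It also fails if it takes over 72 s, if anything falls off the work surface, if the arm or the gripper's body presses on something with over 40 N, if the wrist force passes 120 N, or if a joint passes its speed limit or range.

### The arm

A 7-joint arm with a two-finger parallel gripper is mounted at the origin on the work surface. World frame = base frame: x ahead of the robot, y to its left, z up, the work surface at z = 0. Lengths are in m, angles in rad, forces in N, time in s.
With the tool pointing down it reaches from about 0.4 to 0.75 m from the base axis. Payload 19.5 kg.
Tool frame: the origin (TCP) lies at the very end of the fingers, on their centre line; the grasp point (between the pads) lies 19 mm behind it; z points along the fingers, y is the line along which they close (so a half turn about z gives the same grasp; the last joint's range is limited). The gripper opens to 85 mm and grips with 20 to 120 N. Pads are 22 mm wide; open, the fingers measure 114 mm over their backs; the gripper's body (76 mm by 85 mm) begins 54 mm behind the grasp point. The pads swing forward as they close: fully open they stand 13 mm farther back than shut.
Start: joints at [-1.282, 0.707, -0.028, 1.485, 0.022, 0.951, -0.075], TCP at [0.187, 0.544, 0.231] pointing down, gripper open.
Joint ranges: [-2.71, 2.71], [-0.32, 2.16], [-1.57, 1.52], [0, 2.45], [-1.46, 4.6], [0, 2.02], [-2.83, 2.83]. Speed limits (rad/s): [1.89, 1.89, 2.57, 2.57, 3.01, 3.01, 3.01].

### API

Orientations are given as [roll, pitch, yaw] about the fixed x, y, z axes, in that order (R = Rz(yaw) Ry(pitch) Rx(roll)).
In Python, from rig import env gives the robot as it stands. The module is installed in compiled form; this text tells all that it offers.
- The arm moves only by the tool step_arm, never from a script. Its argument "motion" is text: rows parted by semicolons, each of 6 numbers parted by spaces: the shift along the tool's x, y, z in mm, then the turn, a rotation vector about the tool's x, y, z in degrees. In form: dx dy dz rx ry rz; .... A call has 1 to 12 rows; each row is the pose to reach, as a shift and turn from the pose commanded when the call began, along the tool's axes at that moment; what a row does not reach only later rows make up. A row lasts 1/8 s, in which the tool goes at most 62.5 mm and 10.7 degrees, less where a joint would pass 70% of its speed; a pose out of reach is approached as far as the arm can. A call with a gripper value outside its range is refused whole. "fingers" is the opening, from 0 (shut) to 1 (fully open), set as the call begins (left out, the last holds). The fingers move at their own pace and stop on an object; the grip force is fixed at half the most. Time passes only in rows, so rows that repeat a pose let the fingers close. It gives the time, the measured TCP pose, the force, the opening and the grip force at its end, in the units of the state.
- env.read_state(): the state, without advancing time (a new reading comes with each control period).
- env.camera(name): name is "scene" or "top" or "wrist"; returns the picture (480x640x3 uint8, blue, green, red); there is no depth.
- env.camera_model(name): a dict with "K" (3x3 intrinsics, pixels), "origin" and "rotation" of the camera in the world; the wrist camera has in their place "mount" (4x4, takes a point from camera to tool coordinates, whose origin is the TCP and whose axes are the flange's). Camera axes: x right, y up, looking along -z (the intrinsics and any distortion apply to the point x, -y, -z); pixel columns grow to the right and rows downward; lengths in m; the calibration is good to about 2 mm. A picture is of the moment at which its call begins: read the wrist's pose just before it. camera_model takes no time and is no camera call.
- env.job_done(): hands the job in; it is judged then, once.
Trained networks look in the newest picture that a camera, given by its name, has taken for a name from the list of things; names that differ only in an ending like _2 or _b are one class to them, and where a whole thing is asked for, a point or a joint stands for the part that bears it (a point fixed in the world has none). Each returns a list of dicts, best first, with "conf" (0 to 1); they miss things now and then, are a little off and sometimes report something else, mostly with a low value. They report only what shows in the picture. A call takes as long as a camera call. They do not tell look-alikes from the thing itself.
- env.look_for(camera, name): "at" ([x, y, z] in m, in world coordinates, good to about 4 mm: the middle of the surface that is visible of it).
- env.masks_of(camera, name): "mask" (480x640 bool, what is visible of it).
The state is a dict: "time_s": time; "q": joint angles; "joint_vel": joint speeds; "joint_torque": joint torques, N m; "tool_pos": TCP position; "tcp_rot": TCP orientation; "wrist_force": force on the tool from outside, world axes, zero at the start; "ft_torque": the same for the moment, N m; "grip_width": finger opening in m; "grasp_force": force on a finger pad.
Only numpy, scipy, OpenCV 4.12 (cv2) and the standard library are available. Lean on these libraries where they do the work, as an engineer would, in place of code of your own. Each camera call takes 0.05 s, during which the arm holds its last target. There are 200 camera calls.

## Working session

There is one attempt and no reset: what is moved stays moved. The work goes in short steps, Python scripts to look and compute and a tool call to move; the robot and the scene stay as the last step left them, time stands still between calls to the robot, and variables do not carry over. Pictures are saved under pics/ and viewed, at most 10 in all, crops included, and the job is handed in when it is done.

Besides the shell and the picture viewer there is one more tool, called after "Request:" by a JSON object that holds its "fn" and its "kwargs", one argument or row to a line. step_arm: Moves the arm, as the interface text tells. Its arguments: {"type":"object","properties":{"motion":{"type":"string"},"fingers":{"type":"number"}},"required":["motion"]}

```bash
mkdir -p pics; python3 - <<'E'
from rig import env
import cv2,numpy as np
np.set_printoptions(precision=4,suppress=True)
s=env.read_state();print(s)
for c in ["scene","top"]:
    cv2.imwrite(f"pics/{c}1.png",env.camera(c))
    print(c,env.camera_model(c))
    for n in ["scoop_grip","scoop_lip","ball1_center","charger","tube_floor","rim_low","hopper_axis","mould","pail","flask"]:
        print(n,[(np.round(d["at"],3).tolist(),round(d["conf"],2)) for d in env.look_for(c,n)])
print(env.camera_model("wrist"))
E
```

```text
{'time_s': 0.0, 'q': array([-1.2817,  0.7071, -0.0276,  1.485 ,  0.022 ,  0.9509, -0.0755]), 'joint_vel': array([-0.0002,  0.0018,  0.0009, -0.0001, -0.    ,  0.0016, -0.0014]), 'joint_torque': array([  0.0002, -88.3233,   1.2349, -23.6166,   0.017 ,   0.0066,
         0.    ]), 'tool_pos': array([0.1867, 0.5436, 0.2308]), 'tcp_rot': array([-3.1405,  0.    ,  2.8108]), 'wrist_force': array([ 0.4196, -0.1972, -0.427 ]), 'ft_torque': array([-0.0449, -0.0066, -0.0157]), 'grasp_force': 0.0, 'grip_width': 0.08550713408521374}
scene {'K': array([[574.0465,   0.    , 319.0548],
       [  0.    , 574.0465, 245.2905],
       [  0.    ,   0.    ,   1.    ]]), 'origin': array([1.3476, 0.7865, 0.8338]), 'rotation': array([0.9768, 0.0084, 2.351 ])}
scoop_grip [([0.574, 0.152, 0.017], 0.71), ([0.349, 0.276, 0.015], 0.68), ([0.56, 0.469, 0.059], 0.66)]
scoop_lip [([0.576, 0.153, 0.014], 0.9), ([0.673, -0.194, 0.118], 0.63), ([0.348, 0.28, 0.008], 0.61)]
ball1_center [([0.587, 0.126, 0.023], 0.39)]
charger [([0.674, -0.188, 0.116], 0.78)]
tube_floor [([0.672, -0.195, 0.115], 0.79), ([0.405, -0.368, 
[... 526 characters left out ...]
 0.145, 0.016], 0.86), ([0.349, 0.286, 0.011], 0.83)]
ball1_center []
charger [([0.639, -0.222, 0.121], 0.87)]
tube_floor [([0.636, -0.224, 0.13], 0.81)]
rim_low [([0.636, -0.223, 0.123], 0.75)]
hopper_axis [([0.64, -0.227, 0.125], 0.93)]
mould [([0.787, 0.073, 0.031], 0.83), ([0.636, -0.222, 0.122], 0.23)]
pail [([0.543, 0.475, 0.048], 0.88)]
flask [([0.387, -0.365, 0.101], 0.97)]
{'K': array([[331.7166,   0.    , 319.4605],
       [  0.    , 331.7166, 241.2645],
       [  0.    ,   0.    ,   1.    ]]), 'mount': array([[-0.0008,  0.956 ,  0.2935,  0.0753],
       [ 1.    ,  0.0007,  0.0004,  0.001 ],
       [ 0.0002,  0.2935, -0.956 , -0.1417],
       [ 0.    ,  0.    ,  0.    ,  1.    ]])}
```

View pics/scene1.png

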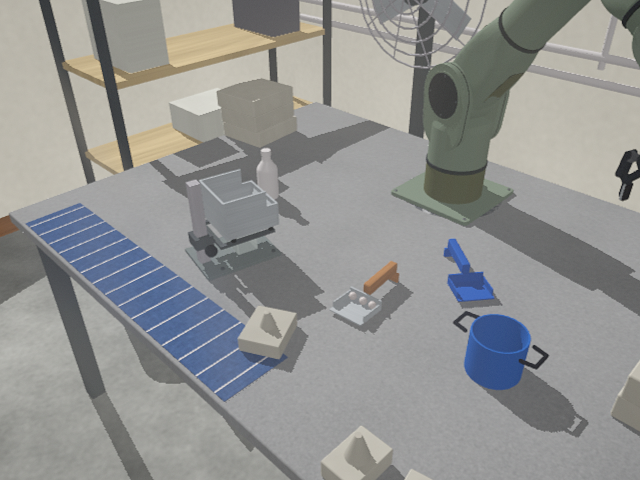

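View pics/top1.png

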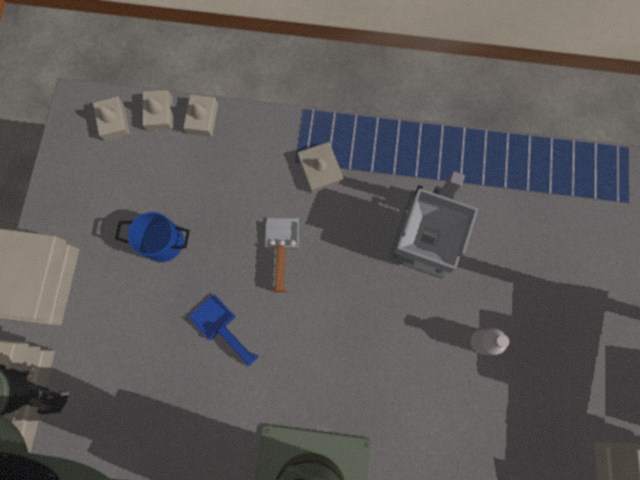

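Candidates for the scoop: wooden-handled aluminium scoop with three balls (top image 281,255; scene 370,290), and a blue look-alike (top 222,328; scene 465,275). I choose the wooden-handled one. The hopper is at top (437,235), with its post behind it at (453,187). Next is a close crop to confirm.

```bash
python3 - <<'E'
import cv2
a=cv2.imread("pics/top1.png")[160:300,255:485]
cv2.imwrite("pics/crop1.png",cv2.resize(a,None,fx=3.4,fy=3.4,interpolation=cv2.INTER_CUBIC))
E
```

```text
(no output)
```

View pics/crop1.png

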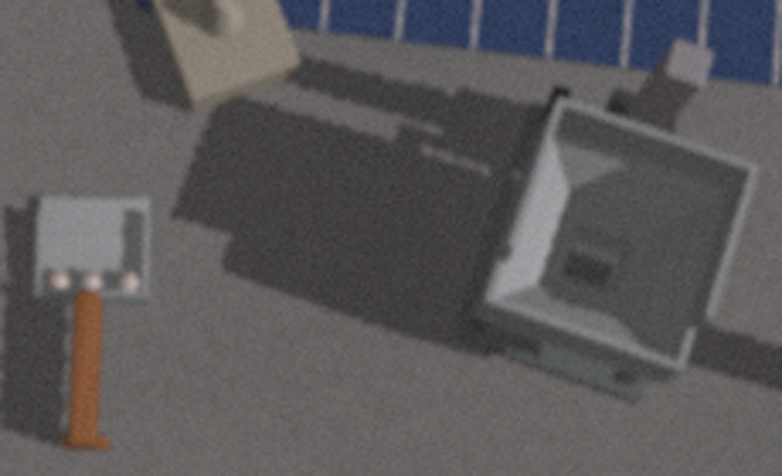

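Crop: wooden handle from crop (90,292) to (86,440), three white balls at v≈282, blade front edge at v≈197. The hopper's low front rim runs from (485,302) to (685,366), with the post top at (690,62).

```bash
cat > h.py <<'E'
from rig import env
import cv2,numpy as np
from scipy.spatial.transform import Rotation as R
from scipy.optimize import least_squares
np.set_printoptions(precision=4,suppress=True)
def cam(c,s=None):
    m=env.camera_model(c)
    if c=="wrist":
        s=s or env.read_state(); T=np.eye(4);T[:3,:3]=R.from_euler('xyz',s["tcp_rot"]).as_matrix();T[:3,3]=s["tool_pos"]
        T=T@m["mount"]; return m["K"],T[:3,3],T[:3,:3]
    return m["K"],m["origin"],R.from_euler('xyz',m["rotation"]).as_matrix()
def proj(C,P):
    K,o,r=C; p=(np.atleast_2d(P)-o)@r; p=p*[1,-1,-1]; q=p@K.T; return q[:,:2]/q[:,2:]
def back(C,uv,z):
    K,o,r=C; d=np.linalg.inv(K)@[uv[0],uv[1],1]; d=r@(d*[1,-1,-1]); return o+d*(z-o[2])/d[2]
def world(L,x,y,yaw):
    return R.from_euler('z',yaw).apply(L)+[x,y,0]
E
python3 - <<'E'
from h import *
C=cam("top"); cr=lambda u,v:np.array([255+u/3.4,160+v/3.4])-0.35
L=np.array([[70,70,185],[70,-70,185],[-70,70,145],[-70,-70,145],[108,0,225]])/1e3
uv=np.array([cr(*p) for p in [(556,100),(757,167),(483,303),(686,368),(690,62)]])
hm=np.array([1,1,1,1,0])
def f(p):
    l=L.copy(); l[:,2]+=hm*p[3]; return (proj(C,world(l,*p[:3]))-uv).ravel()
r=least_squares(f,[.65,-.22,-.3,.012]);print("hopper",r.x,r.fun)
S=np.array([[.027,0,.05],[-.088,0,.05],[.1076,.042,.0122],[.1076,-.042,.0122]])
us=np.array([cr(*p) for p in [(90,292),(86,442),(40,197),(150,197)]])
g=least_squares(lambda p:(proj(C,world(S,*p))-us).ravel(),[.55,.13,0]);print("scoop",g.x,g.fun)
E
```

```text
hopper [ 0.6233 -0.2161 -0.2117 -0.0018] [ 0.2157 -0.2196  0.1382 -0.3624  0.709   0.1546 -0.6836  0.9288 -0.3616
 -0.4952]
scoop [0.5371 0.143  0.129 ] [-0.2677 -0.8318  0.097   0.8959  0.2054 -0.0174 -0.029  -0.0884]
```

```bash
cat >> h.py <<'E'
def rel(pos,yaw,pitch=0,s=None):
    """shift (mm) and turn (deg) in tool axes from the measured pose to: TCP pos, scoop yaw, nose-down pitch (rad); tool x=-scoop x"""
    s=s or env.read_state(); r0=R.from_euler('xyz',s["tcp_rot"])
    rt=R.from_euler('z',yaw)*R.from_euler('y',pitch)*R.from_matrix(np.diag([-1,1,-1]))
    return r0.inv().apply(np.array(pos)-s["tool_pos"])*1e3,np.degrees((r0.inv()*rt).as_rotvec())
E
python3 - <<'E'
from h import *
print(rel([.537,.143,.17],.129))
E
```

```text
(array([-461.4617, -265.2713,   61.2888]), array([ -0.0075,  -0.0037, -26.3464]))
```

Request:
{"fn": "step_arm", "kwargs": {
  "motion": "-30 -17 4 0 0 -2; -77 -44 10 0 0 -5; -127 -73 17 0 0 -8; -177 -102 24 0 0 -11; -227 -130 30 0 0 -14; -277 -159 37 0 0 -17; -327 -188 43 0 0 -20; -374 -215 50 0 0 -23; -414 -238 55 0 0 -25; -445 -256 59 0 0 -26; -461 -265 61 0 0 -26.35; -461 -265 61 0 0 -26.35",
  "fingers": 1
}}

```text
time_s: 2.6
tool_pos: [0.5368, 0.1431, 0.1701]
tcp_rot: [-3.142, -0.0, -3.014]
wrist_force: [0.1, 0.9, 0.1]
grip_width: 0.0854
grasp_force: 0.0
```

```bash
python3 - <<'E'
from h import *
s=env.read_state(); print(s["time_s"],s["tool_pos"],s["tcp_rot"],s["q"])
cv2.imwrite("pics/w1.png",env.camera("wrist"))
np.save("w1s.npy",s,allow_pickle=True)
C=cam("wrist",s)
m=env.masks_of("wrist","scoop_grip"); print([(d["conf"],d["mask"].sum()) for d in m])
for n in ["scoop_grip","scoop_lip","ball1_center"]: print(n,[(d["at"],round(d["conf"],2)) for d in env.look_for("wrist",n)])
P=world(np.array([[.027,0,.05],[-.088,0,.05],[.1076,.042,.0122],[.1076,-.042,.0122]]),.5371,.143,.129); print(proj(C,P))
E
```

```text
2.6 [0.5368 0.1431 0.1701] [-3.1416 -0.0003 -3.0137] [-0.1807  0.7637 -0.2639  1.6326  0.2593  0.7802  1.1388]
[(0.94, np.int64(9673)), (0.93, np.int64(11476))]
scoop_grip [([0.5826, 0.1442, 0.0138], 0.85), ([0.3712, 0.2978, 0.011], 0.81)]
scoop_lip [([0.3679, 0.3042, 0.0088], 0.69), ([0.5819, 0.147, 0.0125], 0.59)]
ball1_center [([0.581, 0.1217, 0.0174], 0.64)]
[[318.1747 265.9416]
 [317.7002 121.3618]
 [359.5647 325.9346]
 [277.6046 326.0432]]
```

View pics/w1.png

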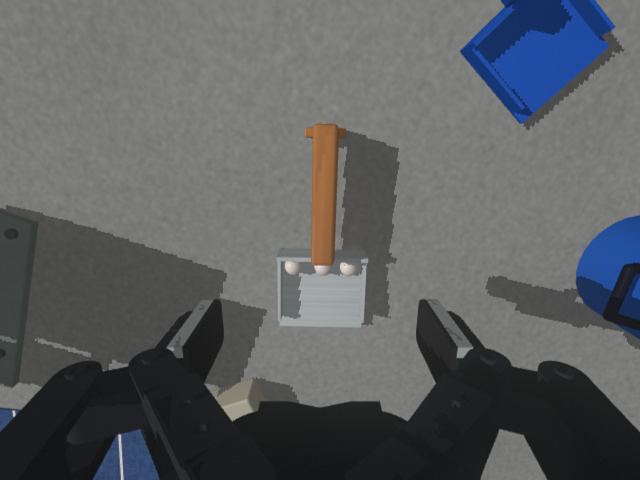

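The wrist picture shows the scoop under the gripper: handle from (326,125) to (323,264), blade front corners (280,326) and (365,327), with the balls at the back wall. Refitting the pose.

```bash
python3 - <<'E'
from h import *
C=cam("wrist")
S=np.array([[.027,0,.05],[-.088,0,.05],[.1076,.042,.0122],[.1076,-.042,.0122]])
us=np.array([(323,264.5),(325.5,124.5),(365.5,326.5),(279.5,326)])
g=least_squares(lambda p:(proj(C,world(S,*p))-us).ravel(),[.55,.13,.1]);print("scoop",g.x,g.fun)
x,y,w=g.x; 
print(rel([x,y,.017],w))
E
```

```text
scoop [0.5367 0.1493 0.1224] [ 0.5867  2.1387 -0.2181 -1.9703 -2.307   0.1984  1.8948  0.1512]
(array([ -1.1033,   4.6502, 153.5332]), array([0.0142, 0.0029, 0.4675]))
```

Request:
{"fn": "step_arm", "kwargs": {
  "motion": "0 1 15 0 0 0; 0 2 40 0 0 0.3; -1 4.5 70 0 0 0.5; -1 4.5 95 0 0 0.5; -1 4.5 105 0 0 0.5; -1 4.5 105 0 0 0.5"
}}

```text
time_s: 3.6
tool_pos: [0.5368, 0.1482, 0.0649]
tcp_rot: [-3.141, -0.001, -3.021]
wrist_force: [-0.3, -0.7, -0.1]
grip_width: 0.0853
grasp_force: 0.0
```

```bash
python3 - <<'E'
from h import *
s=env.read_state(); print(s["time_s"],s["tool_pos"],s["tcp_rot"])
im=env.camera("wrist"); cv2.imwrite("pics/w2.png",im)
C=cam("wrist",s)
P=world(np.array([[.027,0,.05],[-.088,0,.05],[.1076,.042,.0122],[.1076,-.042,.0122]]),.5367,.1493,.1224); print(proj(C,P))
E
```

```text
3.6 [0.5368 0.1482 0.0649] [-3.1414 -0.0008 -3.0209]
[[319.7817 336.3731]
 [319.1827 108.3234]
 [378.2719 404.0715]
 [261.8267 404.2404]]
```

View pics/w2.png

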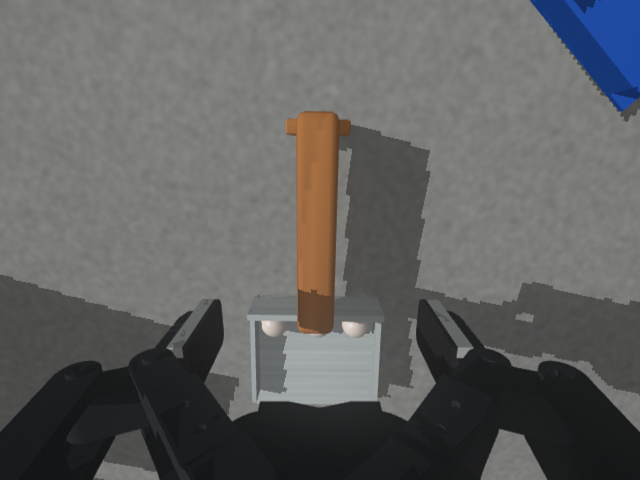

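The wrist picture shows the handle centred between the fingers, from (318,111) to (316,333), about 1 mm and 0.6° off. Descending to grip.

Request:
{"fn": "step_arm", "kwargs": {
  "motion": "0 -1 12 0 0 0.5; 0 -1 30 0 0 0.5; 0 -1 43 0 0 0.5; 0 -1 48 0 0 0.5; 0 -1 48 0 0 0.5"
}}

```text
time_s: 4.28
tool_pos: [0.5371, 0.1471, 0.017]
tcp_rot: [-3.141, -0.0, -3.03]
wrist_force: [-0.8, -0.3, 0.2]
grip_width: 0.0856
grasp_force: 0.0
```

Request:
{"fn": "step_arm", "kwargs": {
  "motion": "0 0 0 0 0 0; 0 0 0 0 0 0; 0 0 0 0 0 0; 0 0 0 0 0 0; 0 0 0 0 0 0; 0 0 0 0 0 0; 0 0 0 0 0 0; 0 0 0 0 0 0",
  "fingers": 0
}}

```text
time_s: 5.28
tool_pos: [0.5373, 0.147, 0.0176]
tcp_rot: [-3.142, 0.0, -3.03]
wrist_force: [-1.8, -0.2, 5.4]
grip_width: 0.0193
grasp_force: 59.7
```

Request:
{"fn": "step_arm", "kwargs": {
  "motion": "0 0 -2 0 0 0; 0 0 -6 0 -1 0; 0 0 -14 0 -2 0; 0 0 -28 0 -3 0; 0 0 -46 0 -4 0; 0 0 -66 0 -5 0; 0 0 -88 0 -6 0; 0 0 -110 0 -6 0; 0 0 -132 0 -6 0; 0 0 -150 0 -6 0; 0 0 -160 0 -6 0; 0 0 -164 0 -6 0"
}}

```text
time_s: 6.78
tool_pos: [0.5372, 0.147, 0.182]
tcp_rot: [-3.142, 0.106, -3.03]
wrist_force: [0.2, 1.1, -2.5]
grip_width: 0.0197
grasp_force: 58.7
```

```bash
python3 - <<'E'
from h import *
s=env.read_state(); print(s["time_s"],s["tool_pos"],s["tcp_rot"],s["wrist_force"],s["ft_torque"],s["grip_width"])
# pre-pose: lip 45mm before rim centre, on charger axis
for xl in (-.125,):
    p=world(np.array([[xl-.1076,0,0]]),.6233,-.2161,-.2117)[0]; p[2]=.20
    print(p,rel(p,-.2117,-np.radians(6)))
E
```

```text
6.775 [0.5372 0.147  0.182 ] [-3.1416  0.1055 -3.03  ] [ 0.1915  1.0662 -2.5468] [-0.067   0.1944 -0.036 ] 0.019709681186730426
[ 0.3959 -0.1672  0.2   ] (array([ 172.5623, -296.5345,  -36.3744]), array([ 1.9416,  0.0459, 18.42  ]))
```

Request:
{"fn": "step_arm", "kwargs": {
  "motion": "1.5 -2.6 -0.3 0 0 0.2; 5.5 -9.5 -1.2 0.1 0 0.6; 13 -22.3 -2.7 0.15 0 1.4; 24 -41.2 -5 0.27 0 2.6; 36.6 -62.9 -7.7 0.4 0 3.9; 49.5 -85 -10.4 0.56 0 5.3; 62 -106.5 -13 0.7 0 6.6; 73 -125.4 -15.4 0.82 0 7.8; 80.6 -138.5 -17 0.9 0 8.6; 84.6 -145.3 -17.8 0.95 0 9; 86 -147.8 -18.1 0.97 0 9.2; 86 -147.8 -18.1 0.97 0 9.2"
}}

```text
time_s: 8.28
tool_pos: [0.4669, -0.0093, 0.1903]
tcp_rot: [3.142, 0.105, 3.092]
wrist_force: [0.7, 1.1, -2.7]
grip_width: 0.019
grasp_force: 58.8
```

```bash
python3 - <<'E'
from h import *
p=world(np.array([[-.125-.1076,0,0]]),.6233,-.2161,-.2117)[0]; p[2]=.20
print(rel(p,-.2117,-np.radians(6)))
E
```

```text
(array([  61.7751, -161.262 ,  -16.2621]), array([0.9761, 0.0047, 9.2471]))
```

Request:
{"fn": "step_arm", "kwargs": {
  "motion": "1 -2.8 -0.3 0 0 0.2; 4 -10.3 -1 0.05 0 0.6; 9.3 -24.3 -2.5 0.15 0 1.4; 17.2 -45 -4.5 0.27 0 2.6; 26.2 -68.4 -6.9 0.4 0 3.9; 35.5 -92.8 -9.4 0.56 0 5.3; 44.5 -116.2 -11.7 0.7 0 6.7; 52.4 -136.8 -13.8 0.83 0 7.8; 57.8 -151 -15.2 0.91 0 8.7; 60.7 -158.4 -16 0.96 0 9.1; 61.8 -161.3 -16.3 0.98 0 9.25; 61.8 -161.3 -16.3 0.98 0 9.25"
}}

```text
time_s: 9.78
tool_pos: [0.3957, -0.1674, 0.2001]
tcp_rot: [-3.141, 0.105, 2.93]
wrist_force: [0.2, 0.3, -3.1]
grip_width: 0.0189
grasp_force: 58.8
```

```bash
python3 - <<'E'
from h import *
s=env.read_state(); print(s["time_s"],s["tool_pos"],s["tcp_rot"],s["wrist_force"],s["ft_torque"],s["q"])
im=env.camera("wrist"); cv2.imwrite("pics/w3.png",im)
C=cam("wrist",s)
for h in (0,.0125,.025):
  P=world(np.array([[-.07,.07,.145+h],[-.07,-.07,.145+h],[-.065,.065,.145+h],[-.04,.07,.185+h],[-.04,-.07,.185+h]]),.6233,-.2161,-.2117); print(h,proj(C,P))
for n in ["rim_low","scoop_lip","ball1_center"]: print(n,[(d["at"],round(d["conf"],2)) for d in env.look_for("wrist",n)])
E
```

```text
9.775 [ 0.3957 -0.1674  0.2001] [-3.1414  0.1048  2.9297] [ 0.168   0.3152 -3.0732] [0.0543 0.1486 0.0175] [ 0.4854  0.5289 -0.2424  2.1257  0.2904  0.4099  1.3788]
0 [[404.2072 434.4891]
 [233.5084 434.5265]
 [397.5519 438.6786]
 [412.8152 512.2154]
 [224.8085 512.216 ]]
0.0125 [[407.9398 449.2569]
 [229.7069 449.2887]
 [400.965  453.5195]
 [417.3653 532.3506]
 [220.1782 532.3403]]
0.025 [[412.0173 465.3889]
 [225.5544 465.4138]
 [404.691  469.7205]
 [422.3828 554.5538]
 [215.0725 554.5302]]
rim_low []
scoop_lip [([0.3523, -0.155, 0.2274], 0.81)]
ball1_center []
```

View pics/w3.png

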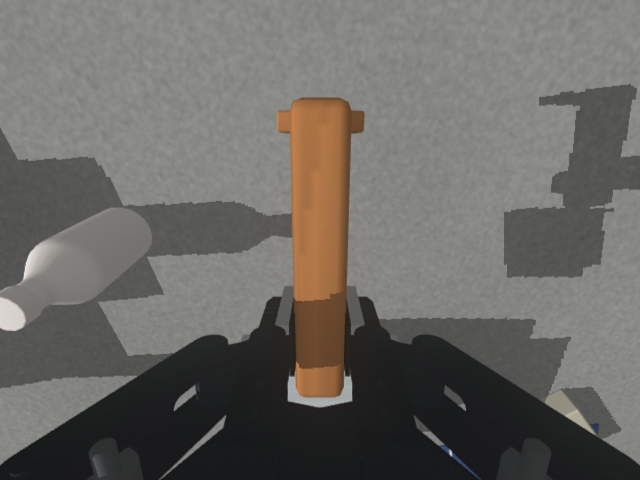

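The wrist picture shows the scoop firmly held; the handle runs along column 320 and the hopper is hidden behind the gripper. I'll use the scene camera to judge the hopper height and balls.

```bash
python3 - <<'E'
from h import *
a=cv2.imread("pics/scene1.png")[155:280,175:305]
im=env.camera("scene"); cv2.imwrite("pics/scene2.png",im); b=im[155:280,175:305]
o=np.hstack([cv2.resize(t,(400,385),interpolation=cv2.INTER_CUBIC) for t in (a,b)])
cv2.imwrite("pics/crop2.png",o)
C=cam("scene")
for h in (0,.025):
  L=np.array([[70,70,185],[70,-70,185],[-70,70,145],[-70,-70,145],[-40,70,185],[-40,-70,185]])/1e3+[0,0,h]
  print((proj(C,world(L,.6233,-.2161,-.2117))-[175,155])*3.08)
print((proj(C,world(np.array([[.108,0,.225],[-.07,.075,.01],[.13,.075,.01]]),.6233,-.2161,-.2117))-[175,155])*3.08)
E
```

```text
[[146.0598 155.9932]
 [ 69.6454  81.9355]
 [314.9902 150.0479]
 [231.8443  80.6577]
 [278.0923 115.349 ]
 [195.3723  46.5782]]
[[142.5201 126.0655]
 [ 65.5804  53.3724]
 [313.4015 121.928 ]
 [229.5666  53.747 ]
 [276.0726  86.106 ]
 [192.68    18.6576]]
[[ 52.6904  83.9031]
 [326.0825 295.4192]
 [101.0811 377.5376]]
```

View pics/crop2.png

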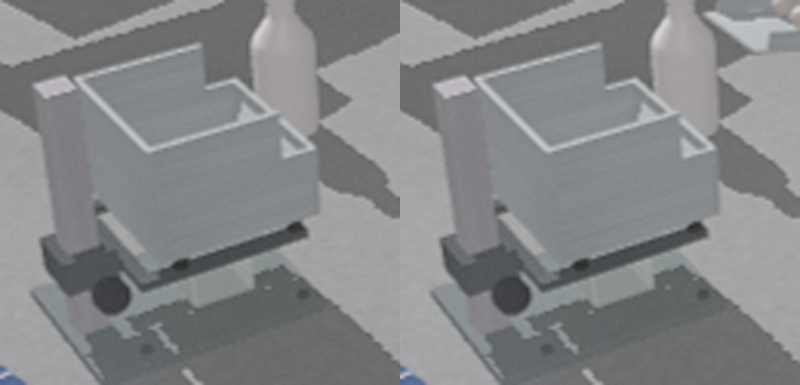

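Scene crop: hopper back-left corner (148,152), back-right (77,78), front-left (319,150), front-right (238,80), side steps (279,116) and (203,45), post top (54,86). Scoop lip is visible upper right, not over the hopper yet.

```bash
python3 - <<'E'
from h import *
Ct=cam("top");Cs=cam("scene"); cr=lambda u,v:np.array([255+u/3.4,160+v/3.4])-0.35
L=np.array([[70,70,185],[70,-70,185],[-70,70,145],[-70,-70,145],[108,0,225]])/1e3
ut=np.array([cr(*p) for p in [(556,100),(757,167),(483,303),(686,368),(690,62)]])
hm=np.array([1,1,1,1,0])
Ls=np.array([[70,70,185],[70,-70,185],[-70,70,145],[-70,-70,145],[-40,70,185],[-40,-70,185],[108,0,225]])/1e3
us=np.array([(148,152),(77,78),(319,150),(238,80),(279,116),(203,45),(54,86)])/3.08+[174.7,154.7]
hs=np.array([1]*6+[0])
def f(p):
    l=L.copy(); l[:,2]+=hm*p[3]; k=Ls.copy();k[:,2]+=hs*p[3]
    return np.r_[(proj(Ct,world(l,*p[:3]))-ut).ravel(),(proj(Cs,world(k,*p[:3]))-us).ravel()]
r=least_squares(f,[.65,-.22,-.3,.012]);print("hopper",r.x);print(r.fun)
x,y,w=r.x[:3]
p=world(np.array([[-.055-.1076,0,0]]),x,y,w)[0]; p[2]=.2
print(p,rel(p,w,0))
E
```

```text
hopper [ 0.6219 -0.2146 -0.2246  0.0024]
[ 0.3285 -0.5375  0.2577  0.1188 -0.0078 -0.1955 -1.4177  1.3891 -0.4931
  0.2156 -0.0482  0.6349 -1.1499  0.4704 -0.3214 -0.2756 -0.4793 -0.2576
  0.6033 -0.6052 -1.0089 -0.0482  0.5548 -0.6134]
[ 0.4634 -0.1783  0.2   ] (array([-68.0113,   3.3463,   7.226 ]), array([0.0255, 5.9989, 0.7479]))
```

Request:
{"fn": "step_arm", "kwargs": {
  "motion": "-1.5 0 0.5 0 0 0; -5.5 0.3 2 0 0 0.1; -12 0.7 4.5 0 0.5 0.2; -21 1.1 8 0 1.2 0.3; -31 1.6 11.5 0 2 0.4; -41 2 15 0 3 0.5; -50 2.5 18.5 0 4 0.6; -58 2.9 21.5 0 5 0.7; -64 3.2 23.8 0 5.6 0.75; -67 3.3 25 0 6 0.75; -68.1 3.3 25.3 0 6 0.75; -68.1 3.3 25.3 0 6 0.75"
}}

```text
time_s: 11.52
tool_pos: [0.465, -0.1791, 0.1821]
tcp_rot: [3.141, 0.0, 2.916]
wrist_force: [0.2, -0.1, -2.9]
grip_width: 0.0191
grasp_force: 58.8
```

```bash
python3 - <<'E'
from h import *
s=env.read_state(); print(s["time_s"],s["tool_pos"],s["tcp_rot"],s["wrist_force"],s["ft_torque"])
im=env.camera("scene"); im2=env.camera("top")
o=np.hstack([cv2.resize(im[135:260,205:335],(400,385),interpolation=cv2.INTER_CUBIC),cv2.resize(im2[185:310,360:490],(400,385),interpolation=cv2.INTER_CUBIC)])
cv2.imwrite("pics/crop3.png",o)
E
```

```text
11.525 [ 0.465  -0.1791  0.1821] [3.1412 0.0001 2.9163] [ 0.2012 -0.1374 -2.9321] [-0.0211  0.0265  0.0348]
```

View pics/crop3.png

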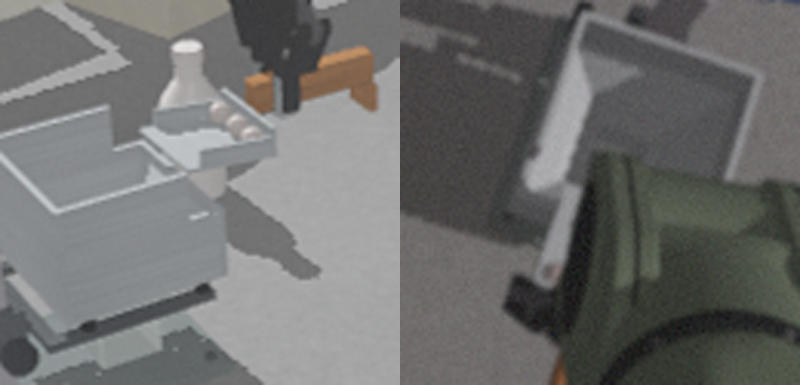

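The crop shows all three balls at the back wall (225-245,110-130 on the left). The blade edge, from (145,130) to (185,170), hangs just above and inside the front rim. A quick overlap check before feeling down.

```bash
python3 - <<'E'
from h import *
C=cam("scene"); x,y,w=.6219,-.2146,-.2246
loc=lambda P:R.from_euler('z',-w).apply(np.array(P)-[x,y,0])
for uv in [(145,130),(185,170)]:
    print("lip seen",loc(back(C,np.array(uv)/3.08+[204.7,134.7],.1755)))
s=env.read_state(); yaw=s["tcp_rot"][2]-np.pi
for d in (.042,-.042): print("lip kin",loc(s["tool_pos"]+R.from_euler('z',yaw).apply([.1076,d,-.008])))
E
```

```text
lip seen [-0.0564 -0.0369  0.1755]
lip seen [-0.0518  0.0408  0.1755]
lip kin [-0.0532  0.0415  0.1742]
lip kin [-0.0533 -0.0425  0.1742]
```

Request:
{"fn": "step_arm", "kwargs": {
  "motion": "0 0 1 0 0 0; 0 0 2.5 0 0 0; 0 0 4.5 0 0 0; 0 0 6.5 0 0 0; 0 0 8.5 0 0 0; 0 0 10 0 0 0; 0 0 11.5 0 0 0; 0 0 12 0 0 0; 0 0 12 0 0 0"
}}

```text
time_s: 12.75
tool_pos: [0.4651, -0.1791, 0.1701]
tcp_rot: [3.141, -0.0, 2.916]
wrist_force: [0.4, 1.3, -2.7]
grip_width: 0.019
grasp_force: 58.8
```

Request:
{"fn": "step_arm", "kwargs": {
  "motion": "0 0 0.5 0 0 0; 0 0 1 0 0 0; 0 0 1.5 0 0 0; 0 0 2 0 0 0; 0 0 2.5 0 0 0; 0 0 3 0 0 0; 0 0 3 0 0 0"
}}

```text
time_s: 13.62
tool_pos: [0.4651, -0.1791, 0.167]
tcp_rot: [3.141, -0.0, 2.916]
wrist_force: [-0.2, 0.5, -2.6]
grip_width: 0.0193
grasp_force: 58.8
```

Request:
{"fn": "step_arm", "kwargs": {
  "motion": "0 0 0.5 0 0 0; 0 0 1 0 0 0; 0 0 1.5 0 0 0; 0 0 2 0 0 0; 0 0 2.5 0 0 0; 0 0 3 0 0 0; 0 0 3 0 0 0"
}}

```text
time_s: 14.5
tool_pos: [0.4651, -0.1791, 0.164]
tcp_rot: [3.141, -0.0, 2.916]
wrist_force: [0.2, 0.3, -2.5]
grip_width: 0.0195
grasp_force: 58.8
```

Request:
{"fn": "step_arm", "kwargs": {
  "motion": "0 0 0.5 0 0 0; 0 0 1 0 0 0; 0 0 1.5 0 0 0; 0 0 2 0 0 0; 0 0 2.5 0 0 0; 0 0 3 0 0 0; 0 0 3 0 0 0"
}}

```text
time_s: 15.38
tool_pos: [0.4652, -0.1791, 0.161]
tcp_rot: [3.141, -0.0, 2.916]
wrist_force: [-0.5, -0.2, -3.8]
grip_width: 0.0191
grasp_force: 58.8
```

```bash
python3 -c "
from h import *
s=env.read_state(); print(s['wrist_force'],s['ft_torque'])"
```

```text
[-0.5247 -0.1969 -3.7519] [ 0.0202  0.0116 -0.0385]
```

Request:
{"fn": "step_arm", "kwargs": {
  "motion": "0 0 0.5 0 0 0; 0 0 1 0 0 0; 0 0 1.5 0 0 0; 0 0 2 0 0 0; 0 0 2.5 0 0 0; 0 0 3 0 0 0; 0 0 3 0 0 0"
}}

```text
time_s: 16.25
tool_pos: [0.4651, -0.1791, 0.1581]
tcp_rot: [3.141, -0.0, 2.916]
wrist_force: [-2.8, 1.4, 1.1]
grip_width: 0.0191
grasp_force: 59.1
```

```bash
python3 -c "
from h import *
s=env.read_state(); print(s['wrist_force'],s['ft_torque'])"
```

```text
[-2.7548  1.352   1.1039] [-0.0359  0.2244  0.0288]
```

Contact felt: Fz rose by 4 N, so the rim lies about 6 mm above its lowest. Tipping about the rim, with about 1 mm of extra press.

Request:
{"fn": "step_arm", "kwargs": {
  "motion": "0 0 0.3 0 0 0; 0 0 0.3 0 0 0; -0.1 0 -1.35 0 1 0; -0.4 0 -2.9 0 2 0; -0.6 0 -4.5 0 3 0; -0.9 0 -6.0 0 4 0; -1.15 0 -7.6 0 5 0; -1.5 0 -9.1 0 6 0; -1.8 0 -10.6 0 7 0; -1.8 0 -10.6 0 7 0"
}}

```text
time_s: 17.5
tool_pos: [0.4672, -0.1796, 0.1686]
tcp_rot: [3.141, -0.122, 2.916]
wrist_force: [-1.2, -0.1, 1.6]
grip_width: 0.0194
grasp_force: 59.5
```

```bash
python3 -c "
from h import *
s=env.read_state(); print(s['wrist_force'],s['ft_torque'],s['tool_pos'],s['tcp_rot'])"
```

```text
[-1.1647 -0.1469  1.5657] [-0.0687 -0.1861 -0.0247] [ 0.4672 -0.1796  0.1686] [ 3.1412 -0.1222  2.9164]
```

Request:
{"fn": "step_arm", "kwargs": {
  "motion": "-0.2 0 -1.65 0 1 0; -0.4 0 -3.3 0 2 0; -0.85 0 -6.65 0 4 0; -1.45 0 -9.95 0 6 0; -2.2 0 -13.2 0 8 0; -3 0 -16.45 0 10 0; -3.95 0 -19.7 0 12 0; -4.45 0 -21.25 0 13 0; -5 0 -22.85 0 14 0; -5 0 -22.85 0 14 0; -5 0 -22.85 0 14 0"
}}

```text
time_s: 18.88
tool_pos: [0.4745, -0.1813, 0.1908]
tcp_rot: [3.141, -0.366, 2.917]
wrist_force: [1.7, -0.5, 3.2]
grip_width: 0.0192
grasp_force: 59.6
```

```bash
python3 -c "
from h import *
s=env.read_state(); print(s['wrist_force'],s['ft_torque'],s['tool_pos'],s['tcp_rot'])
env.camera('scene'); print(env.look_for('scene','ball1_center'))"
```

```text
[ 1.7427 -0.5188  3.2362] [-0.254  -0.9592  0.0006] [ 0.4745 -0.1813  0.1908] [ 3.1412 -0.3659  2.9165]
[]
```

Request:
{"fn": "step_arm", "kwargs": {
  "motion": "-0.2 0 -1.75 0 1 0; -0.55 0 -5.2 0 3 0; -1.1 0 -8.6 0 5 0; -1.8 0 -12 0 7 0; -2.6 0 -15.4 0 9 0; -2.6 0 -15.4 0 9 0; -2.6 0 -15.4 0 9 0; -2.6 0 -15.4 0 9 0"
}}

```text
time_s: 19.98
tool_pos: [0.4822, -0.183, 0.2043]
tcp_rot: [3.141, -0.523, 2.917]
wrist_force: [2.1, -0.7, 2.6]
grip_width: 0.0192
grasp_force: 59.6
```

```bash
python3 - <<'E'
from h import *
s=env.read_state(); print(s["time_s"],s["tool_pos"],s["tcp_rot"],s["wrist_force"],s["ft_torque"])
im=env.camera("scene"); im2=env.camera("wrist"); print(env.look_for('scene','ball1_center'),env.look_for('wrist','ball1_center'))
cv2.imwrite("pics/w4.png",im2)
o=np.hstack([cv2.resize(im[120:270,190:320],(400,460),interpolation=cv2.INTER_CUBIC),cv2.resize(im2[200:480,200:440],(394,460))])
cv2.imwrite("pics/crop4.png",o)
E
```

```text
19.975 [ 0.4822 -0.183   0.2043] [ 3.1411 -0.523   2.9166] [ 2.1214 -0.7241  2.552 ] [-0.2053 -1.0577 -0.0155]
[] []
```

View pics/crop4.png

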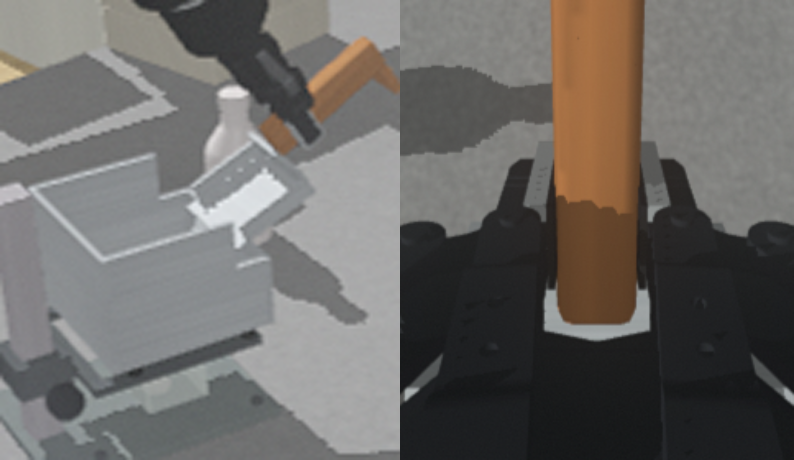

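The picture shows the blade empty and tipped over the rim, at left (240,200). I'll check the tube by comparing it with the first picture.

```bash
python3 - <<'E'
from h import *
C=cam("scene"); a=cv2.imread("pics/scene1.png").astype(int); b=env.camera("scene").astype(int)
x,y,w=.6219,-.2146,-.2246
P=proj(C,world(np.array([[0,0,.01],[-.024,-.024,.01],[-.024,.024,.01],[.024,.024,.01],[0,0,.03],[-.024,.024,.08],[.024,.024,.08]]),x,y,w));print(P.round(1))
d=(b-a).sum(2)//3
print(d[225:262:1,214:264:2])
for c in("scene",):
  for n in("ball1_center",): print([(e["at"],e["conf"]) for e in env.look_for(c,n)])
E
```

```text
[[243.4 245.8]
 [247.6 238.7]
 [256.  247.3]
 [239.  253.2]
 [242.7 239.3]
 [254.1 224. ]
 [236.5 229.7]]
[[  6   5   6   6   5   5   5   3   6   9   7   3   1   2   4   9   6   5
    3   9   8   6   2   8   7]
 [  5   5   6   4   6   7   6   7   7   7   4   3   3   7   7   4   3   5
    9   7   4   2   9   5   2]
 [ -5   5   4   6   5   6   6   6   5   3   6   6   7   5   5   6   9   7
    6   2   6   9   3   4   5]
 [ -9   3   5   4   5   6   0   5   3   7   6   6   5   4   6   9   8   5
    3   7   5   3   4   6   8]
 [  1  -7   5   5   5   6   7   6   7   8   5   4   6   8   6   6   2   6
    6   1   5   4   7   3   2]
 [  9  -9   6   6   2   4   7   8   6   3   4   6   8   7   4   3   6   3
    5   5   7   6   5  -9 -20]
 [  5   1  -1   6   6   5   8   4   3   5   6   9   6   1   5   5   4   5
    5   7   4   1  -2 -12   6]
 [  5   8  -6   4   5   4   4   5   6   9   7   0   3   8   6   4   5   6
    6   2  -2  -9   1   7   5]
 [  7   6   1   3   5   6   4   9   6   7   2   6   7   6   7   7   7   4
   -1  -4  -1   3   5   4   5]
 [  4   5   7  -3   4   6   2   7   3   1   4   5
[... 2194 characters left out ...]
  4   4  -1   5   4   4   4   2   4
    5   3   3   5   4   5   5]
 [  6   4   7   6   4   5   3   6   4   2   5 -22   5   4   5   2   6   7
    5   3   6   4   5   4   4]
 [  6   4   6   4   3   4   6   4   5   4   5   4   4   6   5   2   6   5
    6   5   5   4   4   4   4]
 [  6   7   4   5   5   6   6   5   6   7   5   3   5   4   6   3   5   3
    2   5   4   6   4   4   4]
 [  5   6   3   6   3   7  -8   5   4   3   5   3   3   5   3   3   3   5
    5   3   3   4   5   4   3]
 [  6   7   3   4   5   6 -44   5   4   5   7   5   3   6   4   5   5   1
    4   3   8   6   3   3   6]
 [  4   7   6   3   4   6 -17   5   7   3   4   5   4   6   6   5   4   5
    3   5   4   6   6   4   6]]
[]
```

Request:
{"fn": "step_arm", "kwargs": {
  "motion": "1 0 -1.7 0 0 0; 3 0 -5.2 0 0 0; 7 0 -12.1 0 0 0; 13 0 -22.5 0 0 0; 20 0 -34.6 0 -1 0; 27 0 -44 0 -4 0; 42 0 -42 0 -9 0; 62 0 -33 0 -15 0; 83 0 -20 0 -21 0; 104 0 -9 0 -26 0; 119 0 -1 0 -30 0; 125 0 3 0 -30 0"
}}

```text
time_s: 21.78
tool_pos: [0.3741, -0.1585, 0.2653]
tcp_rot: [-3.141, 0.002, 2.916]
wrist_force: [-0.1, -0.4, -2.0]
grip_width: 0.0188
grasp_force: 58.9
```

```bash
python3 - <<'E'
from h import *
s=env.read_state(); print(s["time_s"],s["tool_pos"],s["tcp_rot"],s["wrist_force"],s["ft_torque"],s["grip_width"])
p=[.537,.147,.20]; m=(np.array(p)+s["tool_pos"])/2
print(rel(p,.112))
im=env.camera("scene"); t=env.camera("top"); cv2.imwrite("pics/scene5.png",im); cv2.imwrite("pics/top5.png",t)
rs=lambda a:cv2.resize(a,(400,300),interpolation=cv2.INTER_CUBIC)
o=np.vstack([np.hstack([rs(im[222:267,210:270]),rs(t[185:290,370:510])]),np.hstack([rs(im[135:240,230:370]),rs(cv2.imread("pics/scene1.png")[222:267,210:270])])])
cv2.imwrite("pics/crop5.png",o)
E
```

```text
21.775 [ 0.3741 -0.1585  0.2653] [-3.141   0.002   2.9159] [-0.1225 -0.3695 -1.9559] [-0.0236 -0.097   0.0079] 0.018766906531817562
(array([-90.2879, 334.2901,  65.2623]), array([ -0.0544,   0.1095, -19.3484]))
```

View pics/crop5.png

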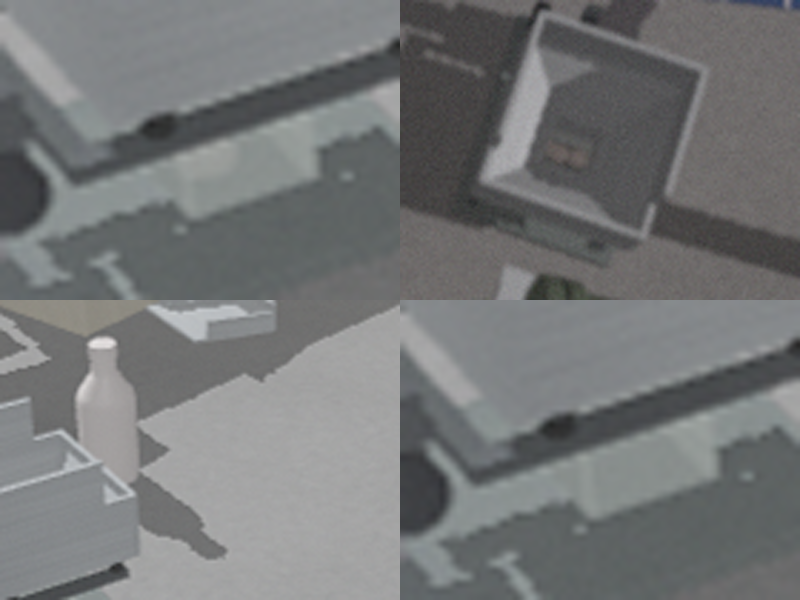

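The tube crop shows a pale ball blob near (210,165), absent in the first picture, and the top view shows two ball spots in the spout at (555,152) and (583,155). Next: are those spots on the tube floor or stuck in the spout?

```bash
python3 - <<'E'
from h import *
x,y,w=.6219,-.2146,-.2246
loc=lambda P:(R.from_euler('z',-w).apply(np.array(P)-[x,y,0])*1e3).round(1)
T=cam("top");S=cam("scene")
a=cv2.imread("pics/top1.png").astype(int);b=cv2.imread("pics/top5.png").astype(int)
d=(b-a)[...,2]; print(d[230:247,416:446])
for uv in [(424,238),(434,239)]:
    print([loc(back(T,uv,z)) for z in (.019,.035,.06,.09)])
c=cv2.imread("pics/scene1.png").astype(int);e=cv2.imread("pics/scene5.png").astype(int)
D=(e-c).sum(2)//3; print(D[236:254,230:262])
for uv in [(238,244),(243,243),(241.5,244)]: print([loc(back(S,uv,z)) for z in (.019,.035)])
# visible floor window through spout
print(proj(T,world(np.array([[i*.021,j*.021,z] for z in (.019,.075,.1) for i,j in [(-1,-1),(-1,1),(1,1),(1,-1)]]),x,y,w)).round(1))
E
```

```text
[[ 9 12  4  2  9  6  9  7  8  6  9  3  9  2  1 -2  3  1  6  9  4 12 -2  3
  -5  6  6 12  9 11]
 [ 8  3  2  5 12  5  8  8  3  3 13  2  7  2  8  8 10 11  5  9  8  7  5 14
   1  9  2  9  7  7]
 [10  7  7  3  5  8  3 12  6  3  2  5  7  5 13  3  5  4  1  4  8 -6  2  4
   7  1  4  1  4  8]
 [ 5  7 -2  8  4  4 13 14  3 -5  8  8 10  6  0  6  9  1  6  4  6  2  8  4
   1 13  5  4  8 -9]
 [10  1 14  4  1  6 32 21 15  5 13 12  4 -2 10  2  4  3  6  7  2 10  6  7
   7  6  6 -3  7  9]
 [ 1  5  9  2  6 17 38 31 31 22 24 19 10  7  9 12  5 11  4 10  9  8  5  5
   3  7  6  3  6  2]
 [ 0  3  4  3 15 21 31 45 51 40 37 24 18 10  4 13  5 16  8  8  6  5 11  6
   6  4  6  0  4  5]
 [ 1  3  5  7 16 28 35 39 45 42 49 43 33 21 28 20 23 21 14  5  4  9 -1  5
   9  2  9 -1  8  0]
 [ 6  8 -1  7  9 30 37 31 42 45 47 51 43 25 37 35 40 39 30 16  8  8  6  9
   6  6  3 10 11 10]
 [ 6  4  6  8 12 22 37 40 48 52 47 50 43 49 39 51 44 47 33 13  3 -3  1 10
   4 13  0 -1  2  3]
 [ 6  3  6 11  7 11 21 31 43 39 42 45 37 36 40 50 52 48 30 18  5  9 12  7
   2 11  2  1  1  2]
 [ 4  9  8  2  7  5 11 12 23 38 34 30 27 32 44 42 52 41
[... 2210 characters left out ...]
 2  4  1  1  1  1  0  1
   0  0 -1  0  0  0  1 -1]
 [-1  2  2  3 -1  3  2  1  2  1  3  1  3  1  2  2  1  2  2  0  0  2  1  1
   2  2  3  0  0  0  2  1]
 [ 3  2  3  1  3 -1  0  3  2  0  1  2  2  1  3 -1  1  2  1  0  2  2  1  2
   1  1  2 -1  2  1  0  0]
 [ 0 -1  1 -1  0  2  1  1  2  0  3  2  2  1  2  1  0  2  1  0  2  2  0  2
   3  3  0  2  2  0  0  3]]
[array([13.2, -2.4, 19. ]), array([22.5, 20. , 35. ])]
[array([ 0.5,  0.5, 19. ]), array([10. , 22.8, 35. ])]
[array([ 5.7,  2.5, 19. ]), array([15.1, 24.8, 35. ])]
[[429.3 252.9]
 [413.7 247.4]
 [418.7 232.4]
 [434.2 237.9]
 [434.  248.5]
 [417.7 242.8]
 [422.9 227.2]
 [439.1 232.9]
 [436.3 246.5]
 [419.6 240.6]
 [424.9 224.7]
 [441.5 230.5]]
```

```bash
python3 - <<'E'
from h import *
x,y,w=.6219,-.2146,-.2246
p=world(np.array([[.06,.06,.268]]),x,y,w)[0]; print(p,rel(p,w))
E
```

```text
[ 0.6938 -0.1695  0.268 ] (array([-312.9784,   60.6936,   -3.1917]), array([-0.0039,  0.0172, -0.047 ]))
```

Request:
{"fn": "step_arm", "kwargs": {
  "motion": "-6 1 -1 0 0 0; -22 4 -2 0 0 0; -48 9 -3 0 0 0; -82 16 -3 0 0 0; -120 23 -3 0 0 0; -160 31 -3 0 0 0; -200 39 -3 0 0 0; -240 46 -3 0 0 0; -275 53 -3 0 0 0; -300 58 -3 0 0 0; -313 60.5 -3 0 0 0; -313 60.5 -3 0 0 0"
}}

```text
time_s: 23.38
tool_pos: [0.6945, -0.1688, 0.2654]
tcp_rot: [3.141, -0.002, 2.917]
wrist_force: [-0.1, -0.5, -2.0]
grip_width: 0.0195
grasp_force: 58.9
```

```bash
python3 - <<'E'
from h import *
x,y,w=.6219,-.2146,-.2246
loc=lambda P:(R.from_euler('z',-w).apply(np.array(P)-[x,y,0])*1e3).round(1)
s=env.read_state(); print(s["time_s"],s["tool_pos"],s["tcp_rot"])
im=env.camera("wrist"); cv2.imwrite("pics/w6.png",im); C=cam("wrist",s)
print("balls",[(loc(d["at"]),d["conf"]) for d in env.look_for("wrist","ball1_center")])
for z in (.02,.095): print(z,proj(C,world(np.array([[a*.021,b*.021,z] for a,b in [(-1,-1),(-1,1),(1,1),(1,-1)]]+[[0,0,z]]),x,y,w)).round(0).tolist())
c=proj(C,world(np.array([[0,0,.06]]),x,y,w))[0].astype(int)
g=cv2.cvtColor(im,cv2.COLOR_BGR2GRAY)[c[1]-36:c[1]+36,c[0]-36:c[0]+36]; print(c)
for r in g[::2,::2]: print(' '.join('%3d'%v for v in r))
E
```

```text
23.375 [ 0.6945 -0.1688  0.2654] [ 3.1408 -0.0017  2.9169]
balls [(array([ 12.7, -12.8,  34. ]), 0.62)]
0.02 [[245.0, 134.0], [283.0, 134.0], [284.0, 172.0], [247.0, 172.0], [265.0, 153.0]]
0.095 [[227.0, 132.0], [274.0, 132.0], [276.0, 180.0], [231.0, 180.0], [252.0, 157.0]]
[258 154]
119 118 119 118 118 120 119 119 118 119 118 119 118 118 118 117 116 117 117 118 117 117 117 117 116 115 116 126 156 146 147 147 147 146 143 161
118 119 119 119 118 119 119 118 119 118 120 118 118 117 119 119 119 118 118 117 118 117 118 117 117 118 116 125 156 145 145 146 146 146 144 160
117 116 116 117 117 116 117 117 116 117 117 118 117 116 116 116 117 117 116 117 118 117 116 117 116 116 116 123 156 144 144 145 144 143 142 160
119 119 119 119 118 120 120 119 119 119 119 119 120 119 120 119 118 118 118 118 119 119 118 118 118 119 117 125 155 143 143 144 143 144 142 160
120 121 122 121 121 120 122 121 120 120 121 120 121 121 121 121 120 119 120 120 120 120 120 119 119 117 118 125 155 142 143 143 142 142 141 160
119 119 118 118 119 118 119 118 118 118 119 119 118 119 118 118 118 117 117 117 117 118 117 1
[... 3670 characters left out ...]
 117 111 113 113 113 114 113 114 114 115 115 115 115 116 114 114 113 113 114 113 113 113 115 127 119 120 123 121 122 119 146
121 120 120 121 122 127 127 126 126 128 124 128 128 129 126 128 127 130 129 127 126 127 129 128 126 127 127 129 128 120 119 122 120 122 119 145
122 119 118 123 124 124 124 124 124 124 124 124 124 124 124 124 124 125 124 124 124 123 124 125 125 125 124 125 125 121 120 122 120 121 120 145
121 120 119 124 124 125 125 125 125 125 126 125 125 124 125 126 125 125 126 125 125 126 124 125 125 124 126 126 125 125 120 122 121 121 119 145
122 122 123 123 123 124 124 123 123 124 123 123 124 124 124 125 125 124 124 125 124 123 125 125 124 125 125 124 123 123 123 122 121 120 120 144
```

The wrist picture's grey values show three balls side by side. Their diameter (16 px) and spacing (16 px) match the tube floor's scale, so all three are in the tube. Now return the scoop to its original spot.

```bash
python3 - <<'E'
from h import *
print(rel([.537,.147,.15],.112))
E
```

```text
(array([223.3289, 273.3222, 116.87  ]), array([  0.03  ,  -0.0381, -19.3211]))
```

Request:
{"fn": "step_arm", "kwargs": {
  "motion": "2 6 0 0 0 -0.3; 10 24 0 0 0 -1; 25 50 0 0 0 -3; 50 85 0 0 0 -5; 82 122 5 0 0 -8; 118 160 18 0 0 -11; 152 197 38 0 0 -14; 182 228 63 0 0 -16.5; 205 252 88 0 0 -18.3; 219 267 106 0 0 -19.2; 223.3 273.3 115 0 0 -19.35; 223.3 273.3 117 0 0 -19.35"
}}

```text
time_s: 24.98
tool_pos: [0.5373, 0.1467, 0.1504]
tcp_rot: [3.141, 0.0, -3.029]
wrist_force: [1.0, 0.3, -2.5]
grip_width: 0.019
grasp_force: 58.9
```

```bash
python3 - <<'E'
from h import *
s=env.read_state();print(s["tool_pos"],s["tcp_rot"],s["wrist_force"],s["ft_torque"]);print(rel([.537,.147,.018],.112))
E
```

```text
[0.5373 0.1467 0.1504] [ 3.1415  0.0004 -3.0292] [ 0.9691  0.2828 -2.5481] [-0.0639  0.0232 -0.0288]
(array([  0.3587,   0.3518, 132.3564]), array([0.008 , 0.0225, 0.0198]))
```

Descend to 3 mm above the bench, then feel the last bit down.

Request:
{"fn": "step_arm", "kwargs": {
  "motion": "0 0 6 0 0 0; 0 0 20 0 0 0; 0 0 42 0 0 0; 0 0 66 0 0 0; 0 0 90 0 0 0; 0 0 108 0 0 0; 0 0 120 0 0 0; 0 0 126 0 0 0; 0 0 129 0 0 0; 0 0 129 0 0 0"
}}

```text
time_s: 26.22
tool_pos: [0.5374, 0.1469, 0.0215]
tcp_rot: [3.141, 0.001, -3.029]
wrist_force: [-0.4, 1.2, -2.4]
grip_width: 0.0193
grasp_force: 58.9
```

Request:
{"fn": "step_arm", "kwargs": {
  "motion": "0 0 0.5 0 0 0; 0 0 1 0 0 0; 0 0 1.5 0 0 0; 0 0 2 0 0 0; 0 0 2.4 0 0 0; 0 0 2.4 0 0 0"
}}

```text
time_s: 26.98
tool_pos: [0.5372, 0.1468, 0.0188]
tcp_rot: [3.141, 0.0, -3.029]
wrist_force: [0.3, 0.6, -2.1]
grip_width: 0.0195
grasp_force: 58.9
```

Request:
{"fn": "step_arm", "kwargs": {
  "motion": "0 0 0.5 0 0 0; 0 0 1 0 0 0; 0 0 1.2 0 0 0; 0 0 1.2 0 0 0"
}}

```text
time_s: 27.48
tool_pos: [0.5372, 0.1469, 0.0176]
tcp_rot: [3.141, 0.0, -3.029]
wrist_force: [-0.4, 1.4, -2.1]
grip_width: 0.019
grasp_force: 59.1
```

Request:
{"fn": "step_arm", "kwargs": {
  "motion": "0 0 0 0 0 0; 0 0 0 0 0 0; 0 0 0 0 0 0; 0 0 0 0 0 0; 0 0 0 0 0 0; 0 0 0 0 0 0; 0 0 0 0 0 0; 0 0 0 0 0 0",
  "fingers": 1
}}

```text
time_s: 28.48
tool_pos: [0.5372, 0.1469, 0.0176]
tcp_rot: [3.141, 0.0, -3.029]
wrist_force: [-0.9, 0.0, 0.9]
grip_width: 0.0858
grasp_force: 0.0
```

Request:
{"fn": "step_arm", "kwargs": {
  "motion": "0 0 -3 0 0 0; 0 0 -12 0 0 0; 0 0 -28 0 0 0; 0 0 -50 0 0 0; 0 0 -75 0 0 0; 0 0 -100 0 0 0; 0 0 -125 0 0 0; 0 0 -145 0 0 0; 0 0 -155 0 0 0; 0 0 -155 0 0 0"
}}

```text
time_s: 29.72
tool_pos: [0.5374, 0.1468, 0.1732]
tcp_rot: [3.141, 0.001, -3.029]
wrist_force: [-0.6, 0.2, -0.3]
grip_width: 0.0853
grasp_force: 0.0
```

```bash
python3 - <<'E'
from h import *
s=env.read_state(); print(s["time_s"],s["tool_pos"],s["grip_width"],s["wrist_force"])
im=env.camera("wrist"); C=cam("wrist",s); b=cv2.imread("pics/w1.png")
print(env.look_for("wrist","ball1_center"))
for n in ["scoop_grip"]: print([(d["at"],round(d["conf"],2)) for d in env.look_for("wrist",n)])
hs=cv2.cvtColor(im,cv2.COLOR_BGR2HSV); m=cv2.inRange(hs,(5,120,60),(18,255,255)); ys,xs=np.nonzero(m); print("handle",cv2.minAreaRect(np.c_[xs,ys].astype(np.float32)))
env.camera("scene")
for n in ["mould","pail","flask","scoop_lip","ball1_center"]: print(n,[(np.round(d["at"],3).tolist(),round(d["conf"],2)) for d in env.look_for("scene",n)][:2])
E
```

```text
29.725 [0.5374 0.1468 0.1732] 0.08532328803051861 [-0.6363  0.1672 -0.2889]
[{'at': [0.584, 0.1535, 0.0148], 'conf': 0.18}]
[([0.582, 0.1463, 0.0127], 0.71), ([0.3713, 0.303, 0.0101], 0.57)]
handle ((319.5, 192.0), (138.0, 39.0), 90.0)
mould [([0.805, 0.092, 0.031], 0.85)]
pail [([0.561, 0.469, 0.06], 0.87)]
flask [([0.4, -0.368, 0.08], 0.56)]
scoop_lip [([0.57, 0.153, 0.012], 0.71), ([0.35, 0.279, 0.012], 0.59)]
ball1_center [([0.675, -0.195, 0.116], 0.7)]
```

```bash
python3 - <<'E'
from h import *
im=cv2.cvtColor(env.camera("wrist"),cv2.COLOR_BGR2GRAY); b=cv2.cvtColor(cv2.imread("pics/w1.png"),cv2.COLOR_BGR2GRAY)
C=cam("wrist"); print(proj(C,world(np.array([[.0396,d,.015] for d in(-.025,0,.025)]),.5372,.1469,.112)))
print(b[262:276:2,280:366:4]);print(im[258:282:2,274:366:4])
E
```

```text
[[292.5854 263.8241]
 [318.5378 263.8196]
 [344.4918 263.815 ]]
[[143 113 203 183 147 110 110 117 128 115 116 108 106  77 104 112 142 103
  104 102 107 148]
 [144 119 220 192 151 108 105 106 110 105 109 102  95  88 106 175 192 147
  113 106 103 105]
 [145 120 219 192 151 109 106 105 105 213 221 182 132 105 106 198 221 200
  157 109 104 165]
 [144 117 207 186 148 109 105 105 104 210 204 174 130 105 104 189 216 193
  157 108 101 166]
 [145 104 198 179 142 105 106 107 106 196 195 168 123 105 106 140 203 187
  151 107 102 166]
 [144 104 169 166 127 122 105 105 106 167 182 155 109 106 105 107 192 177
  139 104 101 166]
 [145 105 105 136 107 165 161 128 160 162 157 136 141 161 124 158 164 155
  125 102 125 166]]
[[150 161 161 162 162 162 162 161 161 127 117 117 109 105  73 102 102 101
  102 102 100 155 157]
 [132 144 129 128 129 129 138 162 163 125 117 116 107 104  84 134 124 133
  125 132 132 149 135]
 [126 144 104 103 105 103 112 164 164 125 102 103  98  95 145 166 165 165
  165 164 165 165 162]
 [127 145 106 106 107 106 130 166 165 165 164 165 166 164 166 165 165 165
  164 165 165 163 167]
 [127 144 104 104 105 105 162 163 162 163 163 163 162 163 163 163 163 162
  161 161 161 161 166]
 [125 160 104 105 104 105 162 164 165 164 164 164 164 164 164 164 163 163
  163 164 164 149 166]
 [127 161 105 104 106 105 166 165 164 165 165 164 165 165 165 165 165 164
  165 163 163 147 166]
 [127 163 102 104 104 105 107 162 162 161 162 162 162 161 162 161 162 161
  162 162 162 159 163]
 [125 161 105 105 104 105 113 163 162 162 162 161 162 161 161 161 160 159
  160 158 159 160 163]
 [124 161 105 106 107 107 114 165 164 164 164 165 164 163 163 163 162 162
  161 161 160 161 164]
 [127 162 104 104 105 105 161 164 163 164 165 165 165 165 164 163 164 163
  163 163 162 161 164]
 [127 162 106 105 106 106 164 165 164 165 164 164 165 164 163 163 163 163
  163 161 161 161 163]]
```

The blade is empty: no ball highlights, only flat metal. Handing in.

```bash
python3 -c "
from rig import env
print(env.job_done())"
```

```text
the job is handed in; nothing more can be done
None
```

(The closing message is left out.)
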